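# Key the plaster cast onto its turning stand and show its sides to the pointer

## Task

Turn the plywood board by pushing on its upright steel pins until the keys under it drop into the stand and the board sits flush and level on it. Then, still turning it by the pins, show the plaster cast's one-rib, two-rib and three-rib sides in that order squarely to the brass pointer, letting the board stand still for about a second each time, and leave it with the three-rib side facing the pointer. The plaster is fresh: do not touch it, and do not disturb the other things on the table.

Things in the scene. Friction and masses are not known exactly. Their poses are not given: they have to be found in the camera images.
- stand: Fixed turning stand. Grey round foot 200 mm across, 12 mm thick, carrying a dark steel platter that turns about the stand's upright z axis. Origin on the table under that axis; +x points from the axis to the pointer post, at the end of a 45 mm wide, 12 mm thick tongue reaching 185 mm out.
- platter_top (a point): Middle of the platter's top, on the axis, 50 mm above the table. Platter 184 mm across, turns without limit, stays where left; its stiff bearing resists with 0.65 N m (some 6 N at a pin). A 24 mm spindle, 18 mm high, centres the board. Four radial slots in its top, 22 mm wide, 9 mm deep, 90 degrees apart, are hidden under the board.
- pointer (a point): Tip of the level brass pointer, 145 mm from the stand's axis along its +x, 106 mm above the table, pointing at the axis. Its post (16 mm thick, collar 24 mm) is 172 mm from the axis and 124 mm high, outside the circle swept by board and pins (135 mm radius).
- board: Loose plywood board 190 x 190 x 20 mm, centred on the stand's spindle, the cast fixed on its middle; 0.8 to 1 kg together. Origin: centre of its underside; z up; x is the outward direction of the cast's one-rib side, y of the two-rib side, -x of the three-rib side; the -y side is plain. Four upright pins near its corners.
- pin1 (a point): Top of the steel pin at board x, y = +80, +80 mm. All four pins stand at x, y = +-80 mm (113 mm from the axis), are 16 mm thick and reach 45 mm above the board's top, 65 mm above the board's origin; a 26 mm collar, 4 mm high, at each foot.
- keys (a point): Middle of the board's underside (same as its origin). Four steel keys below it, 16 mm thick, 9 mm long, ride on the platter: this point is then 59 mm above the table, and 50 mm once they drop in, within a quarter turn either way. Until then the board slips on the platter, which stays put (1 to 5 N at a pin); after, the platter turns with it, with 5 degrees of play.
- cast: Fresh white plaster cast fixed on the board: foot 86 x 86 x 10 mm, shaft 66 mm square with half-round upright ribs (16 mm wide, standing out 8 mm) on three sides, small cap; 64 mm high, top 84 mm above the board's origin. Origin: centre of its foot, on the board's top, same axes as the board.
- side1 (a point): Middle of the cast's one-rib side (41 mm from the axis).
- side2 (a point): Middle of the cast's two-rib side.
- side3 (a point): Middle of the cast's three-rib side.
- bowl: Bystander, loose: grey bowl 130 mm across, 60 mm high; leave it alone.
- mallet: Bystander, loose: hammer 240 mm long; leave it alone.
- brush: Bystander, loose: brush 170 mm long; leave it alone.
- spatula: Bystander, loose: spatula 190 mm long; leave it alone.
- mould_half: Bystander, loose: hollow plaster mould half 130 x 100 x 55 mm; leave it alone.
- cast_cup: Bystander, loose: small turned plaster piece 72 mm high; leave it alone.
- jar: Bystander, loose: white jar 70 mm across, 100 mm high; leave it alone.

How it is judged:
On the way, in this order (a step that is already met when the one before it is completed fails the run):
1. the keys have dropped in and the board sits flush and level on the stand (z of board in the frame of stand between 0.045 and 0.0525 m and angle between board's own z axis and vertical below 0.04 rad and horizontal distance between board and stand below 0.006 m), for 0.2 s.
2. the one-rib side faces the pointer squarely and the board stands still (all of step 1 and angle between the x axis of board and the x axis of stand, either way round below 0.12 rad and horizontal distance between side1 and pointer below 0.13 m and angular speed of board below 0.15 rad/s), for 0.6 s.
3. the two-rib side faces the pointer squarely and the board stands still (all of step 1 and angle between the y axis of board and the x axis of stand, either way round below 0.12 rad and horizontal distance between side2 and pointer below 0.13 m and angular speed of board below 0.15 rad/s), for 0.6 s.
4. the three-rib side faces the pointer squarely and the board stands still (all of step 1 and angle between the x axis of board and the x axis of stand, either way round below 0.12 rad and horizontal distance between side3 and pointer below 0.13 m and angular speed of board below 0.15 rad/s), for 0.6 s.
At the end, for the whole second after the job is handed in: The board sits flush on the stand (origin within 2.5 mm of its seated height, level within 2.3 degrees, centred within 6 mm), the three-rib side faces the pointer within 7 degrees, and it is at rest (all of step 1 and angle between the x axis of board and the x axis of stand, either way round below 0.12 rad and horizontal distance between side3 and pointer below 0.13 m and angular speed of board below 0.1 rad/s and linear speed of board below 0.02 m/s); the robot touches nothing.
It fails at once if the robot touches the fresh plaster (contact force between any of the fingers, the arm and cast above 0.5 N).
It fails at once if the board is lifted off or tipped (z of board in the frame of stand above 0.075 m or angle between board's own z axis and vertical above 0.2 rad).
It fails at once if a bystander is moved more than 30 mm (distance of any of bowl, mallet, brush, spatula, mould_half, cast_cup, jar from where it was at the start of the episode above 0.03 m).
It also fails if it takes over 61 s, if anything falls off the work surface, if the arm or the gripper's body presses on something with over 40 N, if the wrist force passes 120 N, or if a joint passes its speed limit or range.

## Robot

A 6-joint arm with a two-finger parallel gripper is mounted at the origin on the work surface. World frame = base frame: x ahead of the robot, y to its left, z up, the work surface at z = 0. Lengths are in m, angles in rad, forces in N, time in s.
With the tool pointing down it reaches from about 0.375 to 0.75 m from the base axis. Payload 9 kg.
Tool frame: the origin (TCP) lies where the fingers leave the gripper's body, on its centre line; the fingertips stand 73 mm ahead of it and the grasp point (between the pads) lies 54 mm ahead of it; z points along the fingers, y is the direction in which the jaws open and shut (so a half turn about z gives the same grasp; the last joint's range is limited). The gripper opens to 85 mm and grips with 20 to 120 N. Pads are 22 mm wide; open, the fingers measure 114 mm over their backs; the gripper's body (76 mm by 85 mm) begins 54 mm behind the grasp point. The pads swing forward as they close: fully open they stand 13 mm farther back than shut.
Start: joints at [0.999, 0.104, 0.097, 1.564, 0, 1.353], TCP at [0.208, 0.563, 0.304] pointing down, gripper open.
Joint ranges: [-2.99, 2.99], [-0.84, 1.86], [-1.1, 1.16], [-1.84, 2.11], [-1.51, 1.56], [-3.14, 3.14]. Speed limits (rad/s): [2.22, 2.22, 2.57, 3.14, 3.14, 3.14].

## Interface

Orientations are given as a unit quaternion [x, y, z, w].
In Python, from cell import ctrl gives the robot as it stands.
- The arm moves only by the tool drive_tool, never from a script. Its argument "deltas" is a list that holds one entry, the list of rows, each a list of 7 numbers: the shift along the tool's x, y, z in cm, then the turn, a rotation vector about the tool's x, y, z in degrees, then the closure in counts, from 0 (fully open) to 255 (shut). A call has exactly 8 rows; each row shifts and turns the commanded pose from where the row before left it, along the tool's axes as they then stand; what a row does not reach is not made up. A row lasts 1/12 s, in which the tool goes at most 41.7 mm and 7.16 degrees, less where a joint would pass 70% of its speed; a pose out of reach is approached as far as the arm can. A call with a gripper value outside its range is refused whole. The fingers move at their own pace and stop on an object; "squeeze" is the grip in N (left out, the last holds). Time passes only in rows, so rows that do not move let the fingers close, or fill a call up. It gives the time, the measured TCP pose, the force and the opening at its end, in the units of the state.
- ctrl.read_state(): the state, without advancing time (a new reading comes with each control period).
- ctrl.get_image(name): name is "side" or "top"; returns a dict with "pixels" (400x640x3 uint8, red, green, blue), "intrinsics" (3x3 intrinsics, pixels), "xyz" and "rotation" of the camera in the world. Camera axes: x right, y up, looking along -z (the intrinsics and any distortion apply to the point x, -y, -z); pixel columns grow to the right and rows downward; lengths in m; the calibration is good to about 2 mm. A picture is of the moment at which its call begins. There is no depth.
- ctrl.hand_in(): hands the job in, once; it reports no verdict.
The state is a dict: "clock": time; "joints": joint angles; "joint_vel": joint speeds; "joint_efforts": joint torques, N m; "position": TCP position; "ee_rot": TCP orientation; "force": force on the tool from outside, world axes, zero at the start; "wrist_torque": the same for the moment, N m; "width": finger opening in m.
Only numpy, scipy, OpenCV 4.12 (cv2) and the standard library are available. Lean on these libraries where they do the work, as an engineer would, in place of code of your own. Each camera call takes 0.05 s, during which the arm holds its last target.

## Working session

There is one attempt and no reset: what is moved stays moved. The work goes in short steps, Python scripts to look and compute and a tool call to move; the robot and the scene stay as the last step left them, time stands still between calls to the robot, and variables do not carry over. Pictures are saved under pics/ and viewed, and the job is handed in when it is done.

Besides the shell and the picture viewer there is one more tool, called after "Emit:" by a JSON object that holds its "op" and its "data". drive_tool: Moves the arm, as the interface text tells. Its arguments: {"type":"object","properties":{"deltas":{"type":"array"},"squeeze":{"type":"number"}},"required":["deltas"]}

```bash
mkdir -p pics; ls; python3 - <<'E'
from cell import ctrl
import cv2
print(ctrl.read_state())
for n in("side","top"):
    d=ctrl.get_image(n); cv2.imwrite(f"pics/{n}0.png",d["pixels"][:,:,::-1])
    print(n,d["intrinsics"],d["xyz"],d["rotation"],d.keys())
E
```

```text
pics
{'clock': 0.0, 'joints': array([9.99311387e-01, 1.04664398e-01, 9.64687591e-02, 1.56392019e+00,
       6.62339506e-06, 1.35310868e+00]), 'joint_vel': array([ 0.00031236, -0.00010646, -0.00013408, -0.00082371,  0.00227775,
       -0.00040758]), 'joint_efforts': array([ 2.64553229e-03, -5.56937635e+01,  5.03643072e+01,  1.69043918e-02,
       -2.67330161e-04,  5.47680855e-06]), 'position': array([0.2077241 , 0.56263328, 0.30314243]), 'ee_rot': array([ 1.75977434e-01,  9.84393980e-01, -6.07780402e-04, -2.56683110e-04]), 'force': array([ 0.02214266,  0.6225115 , -0.18989959]), 'wrist_torque': array([-0.03365048, -0.0019836 , -0.03652381]), 'width': 0.08566129914638125}
side [[451.12500364   0.         316.32322375]
 [  0.         451.12500364 207.00328948]
 [  0.           0.           1.        ]] [ 0.05357173 -0.82102623  0.8911513 ] [ 0.40920948 -0.10456674 -0.22679702  0.87759701] dict_keys(['pixels', 'intrinsics', 'xyz', 'rotation'])
top [[361.86721209   0.         320.8072845 ]
 [  0.         361.86721209 194.21346149]
 [  0.           0.           1.        ]] [0.33296542 0.01476771 1.14049423] [-0.05918849  0.06777939  0.70819848 -0.70025538] dict_keys(['pixels', 'intrinsics', 'xyz', 'rotation'])
```

View pics/side0.png

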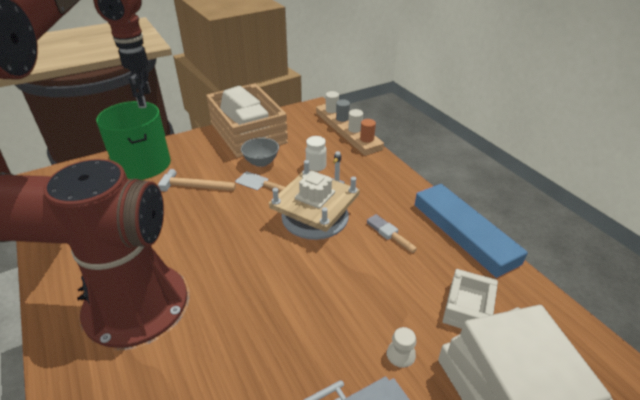

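View pics/top0.png

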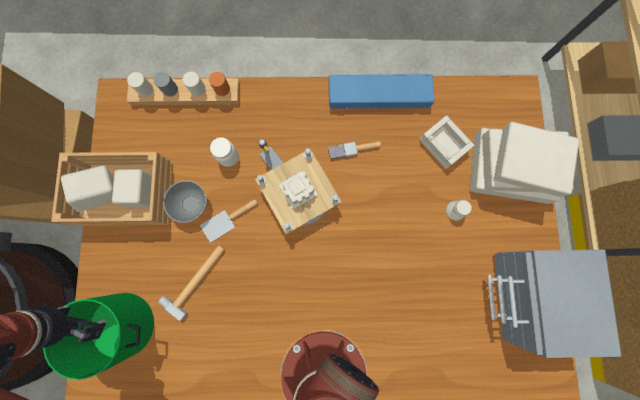

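The top view shows the stand with the board at about (299,194), pins at (308,155), (262,181), (287,228) and (335,200), and the pointer post near (264,146). I'll zoom in next.

```bash
cat > h.py <<'E'
from cell import ctrl
import cv2,numpy as np
from scipy.spatial.transform import Rotation as R
def proj(d,P):
    P=np.atleast_2d(P).astype(float); c=R.from_quat(d["rotation"]).inv().apply(P-d["xyz"]); c=c*[1,-1,-1]
    u=c@d["intrinsics"].T; return u[:,:2]/u[:,2:]
def cast(d,uv,z):
    uv=np.atleast_2d(uv).astype(float); v=np.c_[uv,np.ones(len(uv))]@np.linalg.inv(d["intrinsics"]).T
    w=R.from_quat(d["rotation"]).apply(v*[1,-1,-1]); o=np.array(d["xyz"]); return o+w*((z-o[2])/w[:,2])[:,None]
def crop(d,x,y,w,h,f,name):
    im=d["pixels"][y:y+h,x:x+w,::-1]; cv2.imwrite(name,cv2.resize(im,None,fx=f,fy=f,interpolation=cv2.INTER_CUBIC))
E
python3 - <<'E'
from h import *
t=ctrl.get_image("top"); s=ctrl.get_image("side")
crop(t,230,120,130,130,6*0+4.6,"pics/t1.png"); crop(s,240,130,140,110,5,"pics/s1.png")
for c,q in (("t",t),("s",s)): print(c,proj(q,[[.5,.05,.12]]))
print(cast(t,[[308,155],[262,181],[287,228],[335,200]],.124))
E
```

```text
t [[303.7894095  200.72246759]]
s [[305.84150331 192.95784383]]
[[ 0.63408041  0.03708737  0.124     ]
 [ 0.5579258   0.16947403  0.124     ]
 [ 0.4223308   0.09722649  0.124     ]
 [ 0.5004999  -0.0389953   0.124     ]]
```

View pics/t1.png

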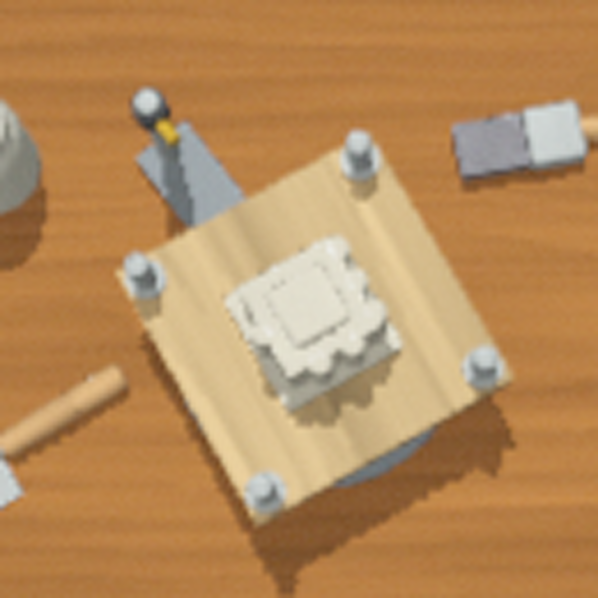

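View pics/s1.png

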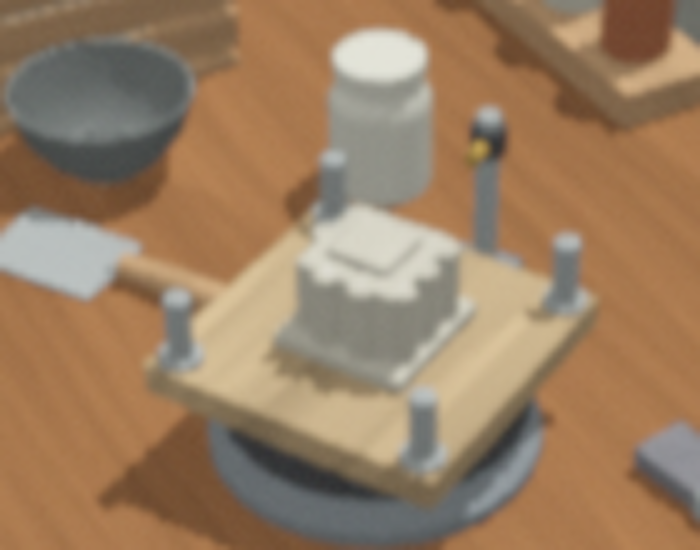

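```bash
python3 - <<'E'
from h import *
t=ctrl.get_image("top"); s=ctrl.get_image("side")
a=t["pixels"][165:215,272:322,::-1]; b=s["pixels"][165:215,290:340,::-1]
im=np.hstack([cv2.resize(x,(400,400),interpolation=cv2.INTER_CUBIC) for x in (a,b)])
im=np.clip((im.astype(float)-90)*1.6,0,255).astype(np.uint8)
cv2.imwrite("pics/c1.png",im)
E
```

```text
(no output)
```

View pics/c1.png

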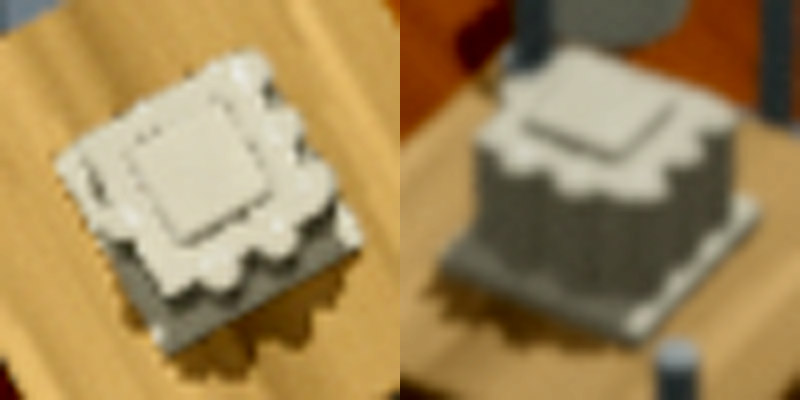

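```bash
python3 - <<'E'
from h import *
t=ctrl.get_image("top"); s=ctrl.get_image("side")
# fronto rectification at z=0.14 around c
def rect(d,c,ang,z,half,n):
    k=[(-1,-1),(1,-1),(1,1),(-1,1)]
    ca,sa=np.cos(ang),np.sin(ang)
    W=[[c[0]+half*(a*ca-b*sa),c[1]+half*(a*sa+b*ca),z] for a,b in k]
    dst=np.float32([[n/2+ n/2*a, n/2-n/2*b] for a,b in k])
    H=cv2.getPerspectiveTransform(proj(d,W).astype(np.float32),dst)
    return cv2.warpPerspective(d["pixels"][:,:,::-1],H,(n,n),flags=cv2.INTER_CUBIC)
a=rect(t,(.529,.066),np.radians(30),.136,.06,400); b=rect(s,(.529,.066),np.radians(30),.136,.06,400)
im=np.clip((np.hstack([a,b]).astype(float)-110)*1.8,0,255).astype(np.uint8)
cv2.imwrite("pics/c2.png",im)
E
```

```text
(no output)
```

View pics/c2.png

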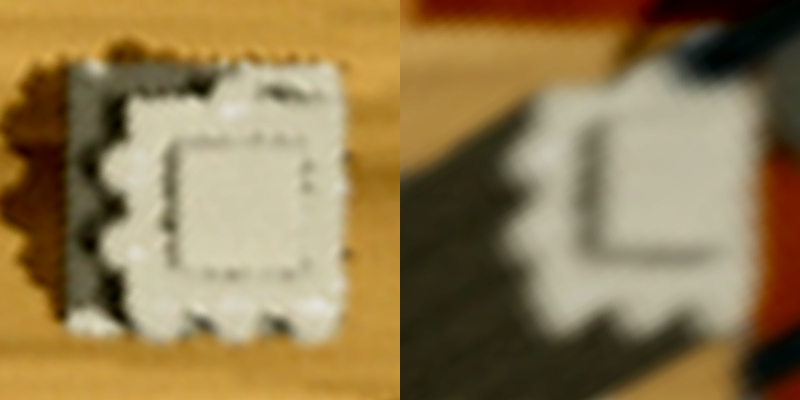

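Rectified view: one rib faces about 120° world, two ribs 210°, three ribs 300° and the plain side 30°. That gives board yaw ≈ 120° and matches the CCW order. Now I'll measure the pins and pointer precisely.

```bash
python3 - <<'E'
from h import *
t=ctrl.get_image("top"); s=ctrl.get_image("side")
# crop coordinates -> pixel: top crop f=4.6 origin 230,120 ; side f=5 origin 240,130
T=lambda p:np.array(p)/4.6+[230-.4,120-.4]
S=lambda p:np.array(p)/5+[240-.4,130-.4]
tp=T([[358,143],[138,266],[264,484],[486,357]]); print("pins top",cast(t,tp,.124).round(4)[:,:2].tolist())
sp=S([[567,242],[333,160],[176,298],[424,396]]); print("pins side",cast(s,sp,.124).round(4)[:,:2].tolist())
for nm,c in(("t",cast(t,tp,.124)),("s",cast(s,sp,.124))):
    m=c.mean(0); a=np.degrees(np.arctan2(*(c-m)[:,1::-1].T)); print(nm,m.round(4),np.hypot(*(c-m)[:,:2].T).round(4),a.round(1))
print("post top",cast(t,T([[150,103]]),.124),cast(s,S([[490,115]]),.124))
print("tip",cast(t,T([[177,139]]),.106),cast(s,S([[473,152]]),.106))
# yellow blob
for n,d in(("t",t),("s",s)):
    h=cv2.cvtColor(d["pixels"],cv2.COLOR_RGB2HSV); m=cv2.inRange(h,(18,150,90),(35,255,255))
    x0,y0,x1,y1=(250,135,285,165) if n=="t" else (325,150,350,175)
    ys,xs=np.nonzero(m[y0:y1,x0:x1]); print(n,sorted(zip((xs+x0).tolist(),(ys+y0).tolist())))
    print(cast(d,np.c_[xs+x0,ys+y0].mean(0),.106))
E
```

```text
pins top [[0.6471, 0.0387], [0.5685, 0.1765], [0.4313, 0.0973], [0.5086, -0.0399]]
pins side [[0.648, 0.041], [0.5698, 0.1794], [0.4303, 0.1022], [0.5089, -0.0377]]
t [0.5389 0.0682 0.124 ] [0.1122 0.1124 0.1115 0.1122] [ -15.2   74.7  164.9 -105.7]
s [0.5392 0.0712 0.124 ] [0.1129 0.1124 0.1133 0.1131] [ -15.5   74.2  164.1 -105.6]
post top [[0.67475996 0.17082012 0.124     ]] [[0.67749067 0.17559629 0.124     ]]
tip [[0.65642137 0.15579636 0.106     ]] [[0.66158331 0.16850503 0.106     ]]
t [(264, 146), (264, 147), (265, 146), (265, 147), (265, 148), (266, 146), (266, 147), (266, 148), (266, 149), (266, 150), (267, 147), (267, 148), (267, 149), (267, 150), (268, 149), (268, 150)]
[[0.66227898 0.16185273 0.106     ]]
s []
[[nan nan nan]]<stdin>:17: RuntimeWarning: Mean of empty slice.
  ret = um.true_divide(
```

Results so far:

| Item | Value |
|---|---|
| Axis | ≈ (0.539, 0.070) |
| Pin radius | 112–113 mm, as specified |
| Pointer post | 171 mm away at 37° |
| pin3 | (0.6475, 0.040), at -15.4° |

All three targets lie clockwise of the start, at about -82.6°, -172.6° and -262.6°. I'll straddle pin3 loosely and carry it clockwise, so it never passes the post. First I turn the tool about -183° and set the finger gap.

Emit:
{"op": "drive_tool", "data": {"deltas": [[[0,0,0,0,0,-5.7,165],[0,0,0,0,0,-5.7,165],[0,0,0,0,0,-5.7,165],[0,0,0,0,0,-5.7,165],[0,0,0,0,0,-5.7,165],[0,0,0,0,0,-5.7,165],[0,0,0,0,0,-5.7,165],[0,0,0,0,0,-5.7,165]]]}}

```text
clock: 1.17
position: [0.2079, 0.5629, 0.3039]
ee_rot: [-0.222, 0.975, 0.0, 0.0]
force: [-0.2, 0.4, -0.8]
width: 0.03
```

Emit:
{"op": "drive_tool", "data": {"deltas": [[[0,0,0,0,0,-5.7,165],[0,0,0,0,0,-5.7,165],[0,0,0,0,0,-5.7,165],[0,0,0,0,0,-5.7,165],[0,0,0,0,0,-5.7,165],[0,0,0,0,0,-5.7,165],[0,0,0,0,0,-5.7,165],[0,0,0,0,0,-5.7,165]]]}}

```text
clock: 1.83
position: [0.2079, 0.5629, 0.304]
ee_rot: [-0.582, 0.813, 0.0, 0.0]
force: [1.1, -0.0, -0.1]
width: 0.0301
```

Emit:
{"op": "drive_tool", "data": {"deltas": [[[0,0,0,0,0,-5.7,165],[0,0,0,0,0,-5.7,165],[0,0,0,0,0,-5.7,165],[0,0,0,0,0,-5.7,165],[0,0,0,0,0,-5.7,165],[0,0,0,0,0,-5.7,165],[0,0,0,0,0,-5.7,165],[0,0,0,0,0,-5.7,165]]]}}

```text
clock: 2.5
position: [0.2079, 0.5629, 0.304]
ee_rot: [0.852, -0.524, -0.0, -0.0]
force: [-0.2, -0.4, -0.4]
width: 0.0301
```

Emit:
{"op": "drive_tool", "data": {"deltas": [[[0,0,0,0,0,-5.7,165],[0,0,0,0,0,-5.7,165],[0,0,0,0,0,-5.7,165],[0,0,0,0,0,-5.7,165],[0,0,0,0,0,-5.7,165],[0,0,0,0,0,-5.7,165],[0,0,0,0,0,-5.7,165],[0,0,0,0,0,-5.7,165]]]}}

```text
clock: 3.17
position: [0.2079, 0.5629, 0.304]
ee_rot: [0.988, -0.153, 0.0, -0.0]
force: [-0.1, -0.8, 0.3]
width: 0.0299
```

```bash
cat >> h.py <<'E'
def pose():
    s=ctrl.read_state(); M=R.from_quat(s["ee_rot"]).as_matrix(); psi=np.degrees(np.arctan2(M[1,1],M[0,1]))
    print("t",round(s["clock"],2),"pos",s["position"].round(4),"psi",psi.round(1),"tilt",np.degrees(np.arccos(-M[2,2])).round(2),"w",round(s["width"],4),"F",s["force"].round(1),"j",np.degrees(s["joints"]).round(1))
    return s,M
def to(x,y,z):
    s,M=pose(); print("tool delta cm",(M.T@(np.array([x,y,z])-s["position"])*100).round(2))
E
python3 -c "
from h import *
to(.6475,.04,.303)"
```

```text
t 3.17 pos [0.2079 0.5629 0.304 ] psi -107.6 tilt 0.01 w 0.0299 F [-0.1 -0.8  0.3] j [  57.3    6.     5.6   89.6   -0.  -105.2]
tool delta cm [57.71 36.56  0.09]
```

Formula confirmed (j6 = -105°, and it will come to about -170°). Now I translate over pin3 in 24 rows of (2.40, 1.52).

Emit:
{"op": "drive_tool", "data": {"deltas": [[[2.4,1.52,0,0,0,0,165],[2.4,1.52,0,0,0,0,165],[2.4,1.52,0,0,0,0,165],[2.4,1.52,0,0,0,0,165],[2.4,1.52,0,0,0,0,165],[2.4,1.52,0,0,0,0,165],[2.4,1.52,0,0,0,0,165],[2.4,1.52,0,0,0,0,165]]]}}

```text
clock: 3.83
position: [0.354, 0.3871, 0.3041]
ee_rot: [0.988, -0.155, 0.0, -0.0]
force: [0.6, 0.3, -0.3]
width: 0.0301
```

Emit:
{"op": "drive_tool", "data": {"deltas": [[[2.4,1.52,0,0,0,0,165],[2.4,1.52,0,0,0,0,165],[2.4,1.52,0,0,0,0,165],[2.4,1.52,0,0,0,0,165],[2.4,1.52,0,0,0,0,165],[2.4,1.52,0,0,0,0,165],[2.4,1.52,0,0,0,0,165],[2.4,1.52,0,0,0,0,165]]]}}

```text
clock: 4.5
position: [0.4995, 0.2123, 0.3041]
ee_rot: [0.988, -0.155, 0.0, -0.0]
force: [-0.4, -0.6, 0.2]
width: 0.0299
```

Emit:
{"op": "drive_tool", "data": {"deltas": [[[2.4,1.52,0,0,0,0,165],[2.4,1.52,0,0,0,0,165],[2.4,1.52,0,0,0,0,165],[2.4,1.52,0,0,0,0,165],[2.4,1.52,0,0,0,0,165],[2.4,1.52,0,0,0,0,165],[2.4,1.52,0,0,0,0,165],[2.4,1.52,0,0,0,0,165]]]}}

```text
clock: 5.17
position: [0.6449, 0.0377, 0.3039]
ee_rot: [0.988, -0.155, 0.0, -0.0]
force: [1.2, 0.5, -0.2]
width: 0.0301
```

```bash
python3 -c "
from h import *
to(.6475,.04,.165)
t=ctrl.get_image('top');s=ctrl.get_image('side')
cv2.imwrite('pics/s2.png',cv2.resize(s['pixels'][60:240,220:440,::-1],None,fx=3,fy=3,interpolation=cv2.INTER_CUBIC))
"
```

```text
t 5.17 pos [0.6449 0.0377 0.3039] psi -107.9 tilt 0.01 w 0.0301 F [ 1.2  0.5 -0.2] j [  -8.2   14.2   14.7   90.5    0.  -170.4]
tool delta cm [ 0.17 -0.3  13.89]
```

View pics/s2.png

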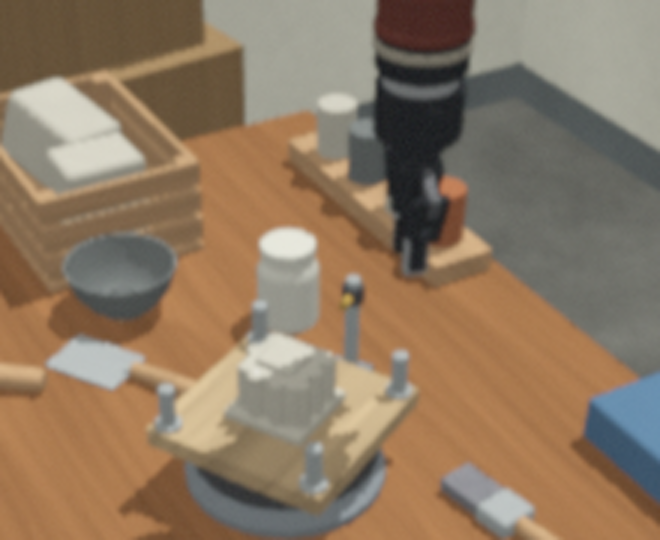

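The gripper at (415,230) stands above the right-hand pin at (400,375). I descend with a small correction, stopping with the fingertips at about z 0.092.

Emit:
{"op": "drive_tool", "data": {"deltas": [[[0.2,-0.3,1.2,0,0,0,165],[0,0,2.4,0,0,0,165],[0,0,2.4,0,0,0,165],[0,0,2.4,0,0,0,165],[0,0,2.0,0,0,0,165],[0,0,1.6,0,0,0,165],[0,0,1.2,0,0,0,165],[0,0,0.7,0,0,0,165]]]}}

```text
clock: 5.93
position: [0.6458, 0.0422, 0.1627]
ee_rot: [0.988, -0.155, -0.001, -0.0]
force: [-0.1, 0.5, -0.5]
width: 0.0303
```

```bash
python3 -c "
from h import *
to(.6475,.04,.165)
t=ctrl.get_image('top');s=ctrl.get_image('side')
cv2.imwrite('pics/s3.png',cv2.resize(s['pixels'][110:230,260:400,::-1],None,fx=5,fy=5,interpolation=cv2.INTER_CUBIC))
cv2.imwrite('pics/t3.png',cv2.resize(t['pixels'][110:250,230:370,::-1],None,fx=4,fy=4,interpolation=cv2.INTER_CUBIC))
"
```

```text
t 5.93 pos [0.6458 0.0422 0.1627] psi -107.8 tilt 0.13 w 0.0303 F [-0.1  0.5 -0.5] j [  -7.8   15.5    1.4   76.1    0.  -170. ]
tool delta cm [ 0.23  0.16 -0.23]
```

View pics/s3.png

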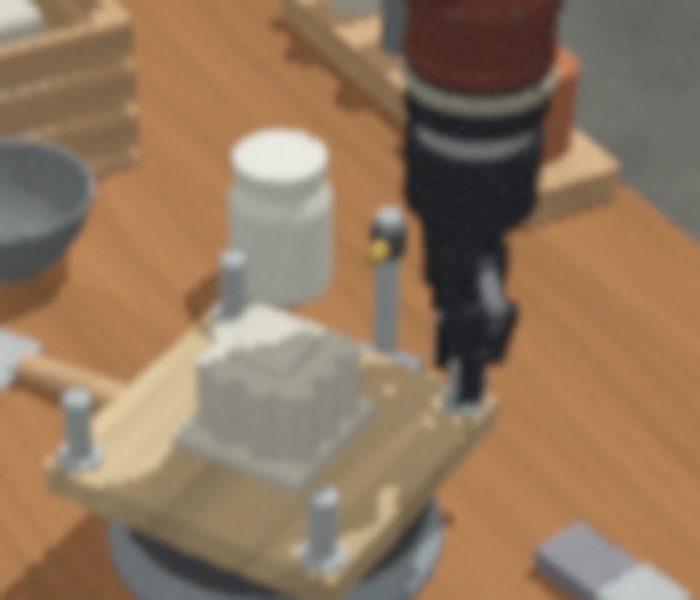

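View pics/t3.png

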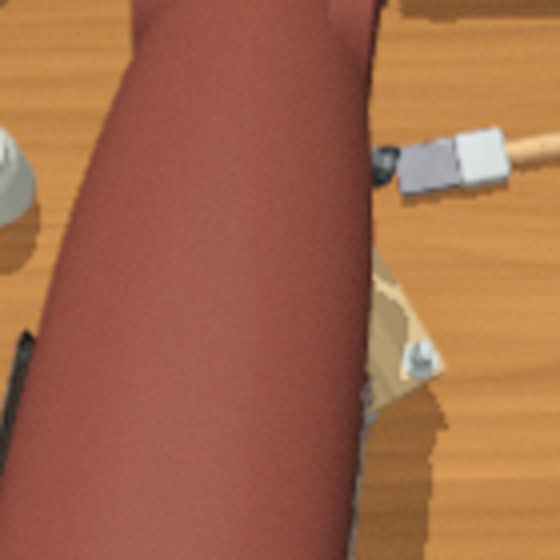

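The fingers straddle pin3 with no contact force; the tip is at side crop (465,400). I'll narrow the gap to about 22 mm and start turning clockwise at 2° per row.

Emit:
{"op": "drive_tool", "data": {"deltas": [[[0.25,0,0,0,0,0,189],[0,0.2,0,0,0,1,189],[0,0.4,0,0,0,2,189],[0,0.4,0,0,0,2,189],[0,0.4,0,0,0,2,189],[0,0.4,0,0,0,2,189],[0,0.4,0,0,0,2,189],[0,0.4,0,0,0,2,189]]]}}

```text
clock: 6.7
position: [0.6399, 0.0166, 0.1664]
ee_rot: [0.964, -0.267, 0.001, -0.001]
force: [1.3, 2.5, -0.2]
width: 0.0221
```

```bash
cat >> h.py <<'E'
C=np.array([.539,.070])
def chk(n):
    s,M=pose(); d=s["position"][:2]-C; print("r",np.hypot(*d).round(4),"phi",np.degrees(np.arctan2(d[1],d[0])).round(1))
    s=ctrl.get_image('side')
    cv2.imwrite(f'pics/s{n}.png',cv2.resize(s['pixels'][120:240,240:400,::-1],None,fx=5,fy=5,interpolation=cv2.INTER_CUBIC))
    t=ctrl.get_image('top'); cv2.imwrite(f'pics/t{n}.png',cv2.resize(t['pixels'][110:250,230:370,::-1],None,fx=4,fy=4,interpolation=cv2.INTER_CUBIC))
E
python3 -c "
from h import *
chk(4)"
```

```text
t 6.7 pos [0.6399 0.0166 0.1664] psi -121.0 tilt 0.16 w 0.0221 F [ 1.3  2.5 -0.2] j [-1.020e+01  1.380e+01 -1.000e-01  7.600e+01  1.000e-01 -1.592e+02]
r 0.1141 phi -27.9
```

View pics/s4.png

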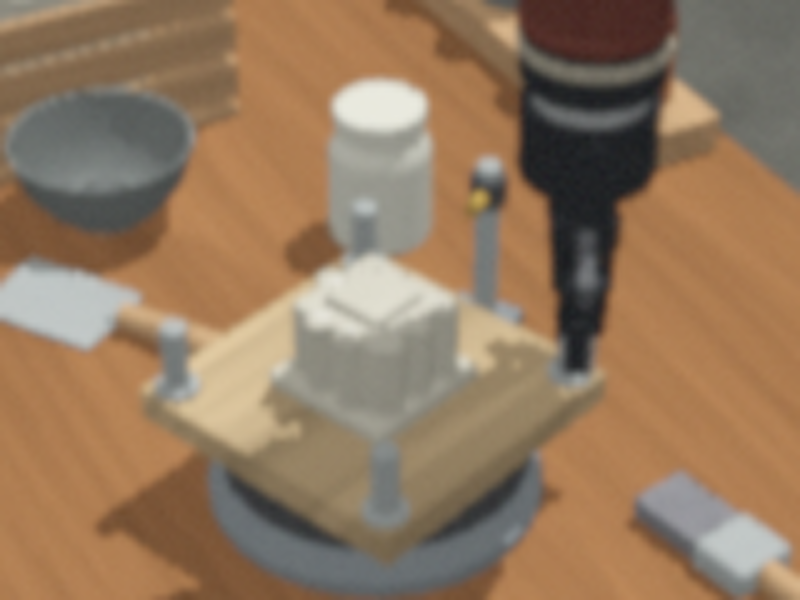

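The board has turned about 12° at roughly 3 N and is still riding high. Continuing.

Emit:
{"op": "drive_tool", "data": {"deltas": [[[0,0.4,0.1,0,0,2,189],[0,0.4,0,0,0,2,189],[0,0.4,0,0,0,2,189],[0,0.4,0,0,0,2,189],[0,0.4,0,0,0,2,189],[0,0.4,0,0,0,2,189],[0,0.4,0,0,0,2,189],[0,0.4,0,0,0,2,189]]]}}

```text
clock: 7.47
position: [0.6209, -0.0088, 0.1655]
ee_rot: [0.917, -0.398, 0.002, -0.001]
force: [5.0, 1.0, 0.7]
width: 0.0221
```

Emit:
{"op": "drive_tool", "data": {"deltas": [[[0,0.4,0,0,0,2,189],[0,0.4,0,0,0,2,189],[0,0.4,0,0,0,2,189],[0,0.4,0,0,0,2,189],[0,0.4,0,0,0,2,189],[0,0.4,0,0,0,2,189],[0,0.4,0,0,0,2,189],[0,0.4,0,0,0,2,189]]]}}

```text
clock: 8.13
position: [0.595, -0.028, 0.1654]
ee_rot: [0.853, -0.522, 0.002, -0.001]
force: [4.4, -0.5, -0.0]
width: 0.0218
```

```bash
python3 -c "
from h import *
chk(5)"
```

```text
t 8.13 pos [ 0.595  -0.028   0.1654] psi -152.9 tilt 0.23 w 0.0218 F [ 4.4 -0.5 -0. ] j [ -15.3    6.1   -8.7   75.    -0.  -132.3]
r 0.1129 phi -60.3
```

View pics/s5.png

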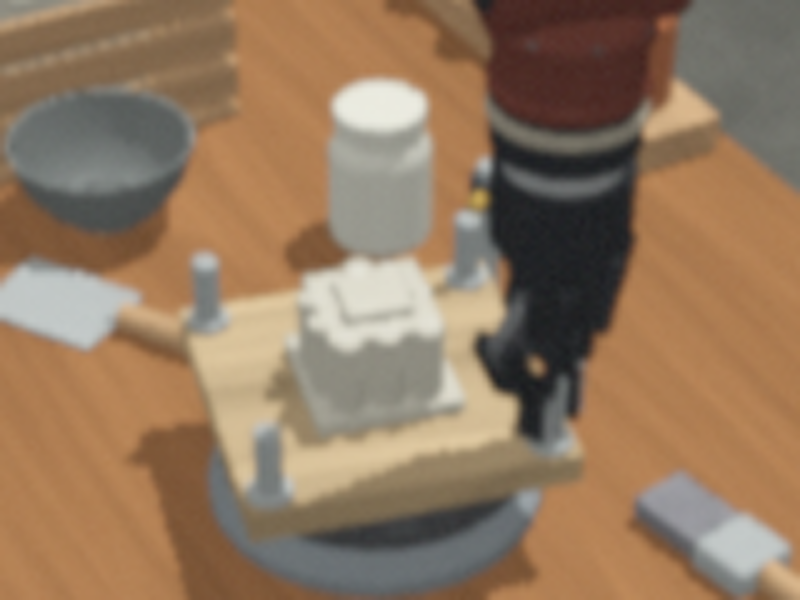

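```bash
cat >> h.py <<'E'
def pins(pts,o=(240,120),f=5,cam="side"):
    s=ctrl.get_image(cam); p=np.array(pts)/f+np.array(o)-.4
    for z in(.124,.115):
        w=cast(s,p,z)[:,:2]; e=w-C-([0,.001]); print(z,"r",np.hypot(*e.T).round(4),"ang",np.degrees(np.arctan2(e[:,1],e[:,0])).round(1), "chords",[np.hypot(*(w[i]-w[i-1])).round(4) for i in range(len(w))])
E
python3 -c "
from h import *
pins([[204,262],[467,218],[266,432]])"
```

```text
0.124 r [0.1146 0.115  0.1136] ang [ 121.6   32.6 -149.3] chords [np.float64(0.1602), np.float64(0.1608), np.float64(0.2286)]
0.115 r [0.1223 0.1269 0.1049] ang [ 116.7   35.2 -152.6] chords [np.float64(0.1621), np.float64(0.1627), np.float64(0.2312)]
```

Still at the upper height: the radii fit z = 0.124. Pin1 is at 121.6°, so yaw ≈ 76.6°. Continuing.

Emit:
{"op": "drive_tool", "data": {"deltas": [[[0,0.4,0,0,0,2,189],[0,0.4,0,0,0,2,189],[0,0.4,0,0,0,2,189],[0,0.4,0,0,0,2,189],[0,0.4,0,0,0,2,189],[0,0.4,0,0,0,2,189],[0,0.4,0,0,0,2,189],[0,0.4,0,0,0,2,189]]]}}

```text
clock: 8.95
position: [0.5647, -0.0385, 0.1643]
ee_rot: [0.772, -0.635, 0.001, -0.001]
force: [6.4, -0.7, -2.3]
width: 0.0223
```

```bash
python3 -c "
from h import *
chk(6)"
```

```text
t 8.95 pos [ 0.5647 -0.0385  0.1643] psi -168.9 tilt 0.14 w 0.0223 F [ 6.4 -0.7 -2.3] j [ -17.1    1.1  -14.    74.8    0.  -118.3]
r 0.1115 phi -76.7
```

View pics/s6.png

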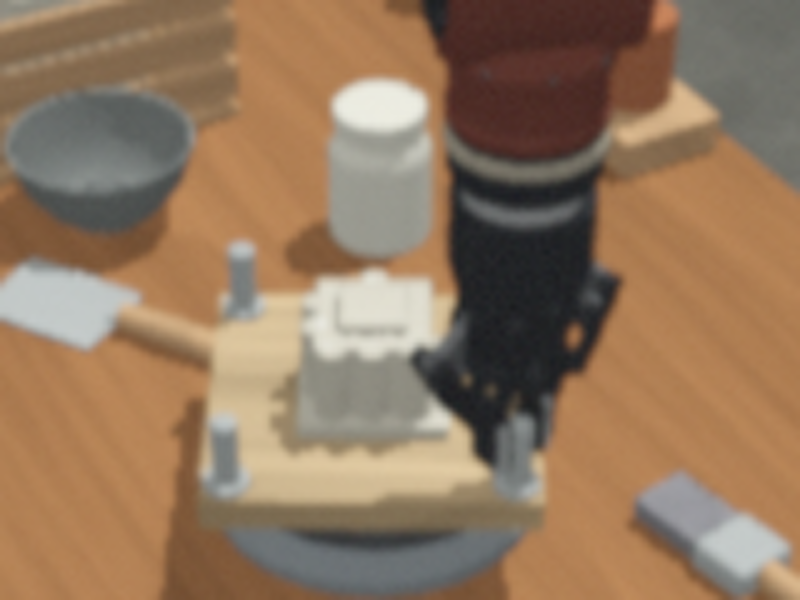

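```bash
python3 -c "
from h import *
pins([[242,249],[223,423],[518,420]])"
```

```text
0.124 r [0.1046 0.1212 0.117 ] ang [ 109.5 -160.6  -78. ] chords [np.float64(0.2211), np.float64(0.16), np.float64(0.1573)]
0.115 r [0.1141 0.1141 0.1096] ang [ 105.  -164.6  -73.9] chords [np.float64(0.2237), np.float64(0.1619), np.float64(0.1591)]
```

It has dropped: both pins fit z = 0.115 at r = 0.114 m, and the force rose to 6.4 N. Yaw ≈ 60°, so another 23° brings the one-rib side to the pointer.

Emit:
{"op": "drive_tool", "data": {"deltas": [[[0,0.4,0.3,0,0,2,189],[0,0.4,0,0,0,2,189],[0,0.4,0,0,0,2,189],[0,0.4,0,0,0,2,189],[0,0.4,0,0,0,2,189],[0,0.4,0,0,0,2,189],[0,0.4,0,0,0,2,189],[0,0.4,0,0,0,2,189]]]}}

```text
clock: 9.77
position: [0.533, -0.0412, 0.1618]
ee_rot: [-0.677, 0.736, -0.001, 0.001]
force: [7.0, -3.9, 0.5]
width: 0.0223
```

Emit:
{"op": "drive_tool", "data": {"deltas": [[[0,0.4,0,0,0,2,189],[0,0.4,0,0,0,2,189],[0,0.4,0,0,0,2,189],[0,0.2,0,0,0,1,189],[0,0,0,0,0,0,189],[0,0,0,0,0,0,189],[0,0,0,0,0,0,189],[0,0,0,0,0,0,189]]]}}

```text
clock: 10.43
position: [0.5188, -0.0392, 0.1616]
ee_rot: [-0.631, 0.776, -0.001, 0.0]
force: [4.3, -3.3, 2.4]
width: 0.0222
```

```bash
python3 -c "
from h import *
chk(7)"
```

```text
t 10.43 pos [ 0.5188 -0.0392  0.1616] psi 168.2 tilt 0.1 w 0.0222 F [ 4.3 -3.3  2.4] j [-18.7  -6.8 -22.   74.7  -0.  -96.9]
r 0.1111 phi -100.5
```

View pics/s7.png

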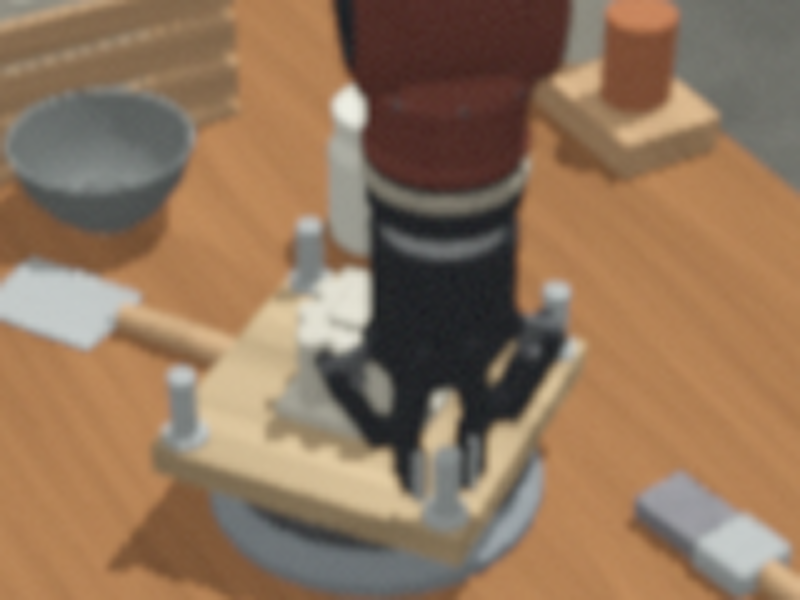

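```bash
python3 -c "
from h import *
pins([[309,225],[182,375],[447,453],[557,290]])
t=ctrl.get_image('top'); print(proj(t,[[.539,.07,.1]]))"
```

```text
0.124 r [0.102  0.1163 0.1216 0.1081] ang [  83.8  176.2 -100.6  -13.7] chords [np.float64(0.1581), np.float64(0.1578), np.float64(0.158), np.float64(0.1583)]
0.115 r [0.1143 0.1132 0.1118 0.113 ] ang [ 81.6 170.7 -98.7  -7.9] chords [np.float64(0.1599), np.float64(0.1596), np.float64(0.1598), np.float64(0.1602)]
[[297.14550663 188.74950465]]
```

View pics/t7.png

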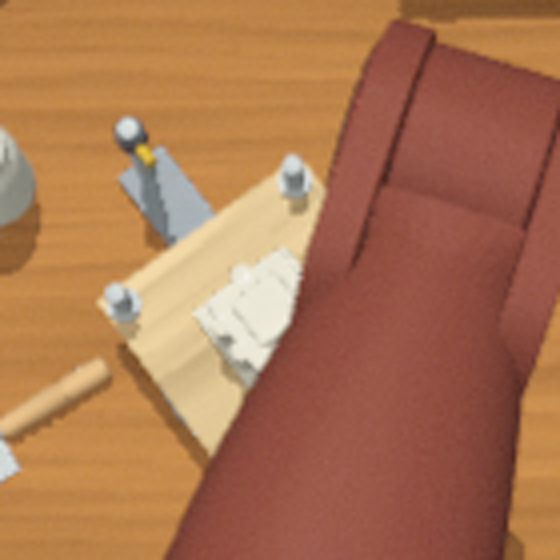

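Seated: at z = 0.115 the chords are exactly 0.160 m. Yaw is 36.4° against a pointer at about 36.7°, and the single rib faces the pointer in the top view at (240,270). I let it stand, then turn 90° clockwise.

Emit:
{"op": "drive_tool", "data": {"deltas": [[[0,0,0,0,0,0,189],[0,0,0,0,0,0,189],[0,0,0,0,0,0,189],[0,0,0,0,0,0,189],[0,0,0,0,0,0,189],[0,0,0,0,0,0,189],[0,0,0,0,0,0,189],[0,0,0,0,0,0,189]]]}}

```text
clock: 11.3
position: [0.5188, -0.0392, 0.1616]
ee_rot: [-0.631, 0.776, -0.001, 0.0]
force: [5.3, -3.4, 3.4]
width: 0.0221
```

Emit:
{"op": "drive_tool", "data": {"deltas": [[[0,0,0,0,0,0,189],[0,0,0,0,0,0,189],[0,0,0,0,0,0,189],[0,0,0,0,0,0,189],[0,0,0,0,0,0,189],[0,0,0,0,0,0,189],[0,0,0,0,0,0,189],[0,0,0,0,0,0,189]]]}}

```text
clock: 11.97
position: [0.5188, -0.0392, 0.1616]
ee_rot: [-0.631, 0.776, -0.001, 0.0]
force: [4.2, -3.3, 2.5]
width: 0.0222
```

Emit:
{"op": "drive_tool", "data": {"deltas": [[[0.1,0.4,0,0,0,2,189],[0,0.6,0,0,0,3,189],[0,0.6,0,0,0,3,189],[0,0.6,0,0,0,3,189],[0,0.6,0,0,0,3,189],[0,0.6,0,0,0,3,189],[0,0.6,0,0,0,3,189],[0,0.6,0,0,0,3,189]]]}}

```text
clock: 12.63
position: [0.4761, -0.0224, 0.1615]
ee_rot: [-0.462, 0.887, -0.0, 0.001]
force: [6.9, 0.3, 1.7]
width: 0.0224
```

Emit:
{"op": "drive_tool", "data": {"deltas": [[[0,0.6,0,0,0,3,189],[0,0.6,0,0,0,3,189],[0,0.6,0,0,0,3,189],[0,0.6,0,0,0,3,189],[0,0.6,0,0,0,3,189],[0,0.6,0,0,0,3,189],[0,0.6,0,0,0,3,189],[0,0.6,0,0,0,3,189]]]}}

```text
clock: 13.3
position: [0.4426, 0.0112, 0.1614]
ee_rot: [-0.268, 0.964, -0.0, 0.001]
force: [5.6, -3.7, -0.7]
width: 0.022
```

```bash
python3 -c "
from h import *
chk(8)"
```

```text
t 13.3 pos [0.4426 0.0112 0.1614] psi 121.0 tilt 0.12 w 0.022 F [ 5.6 -3.7 -0.7] j [-15.6 -21.6 -34.5  76.9   0.  -46.6]
r 0.1129 phi -148.6
```

View pics/s8.png

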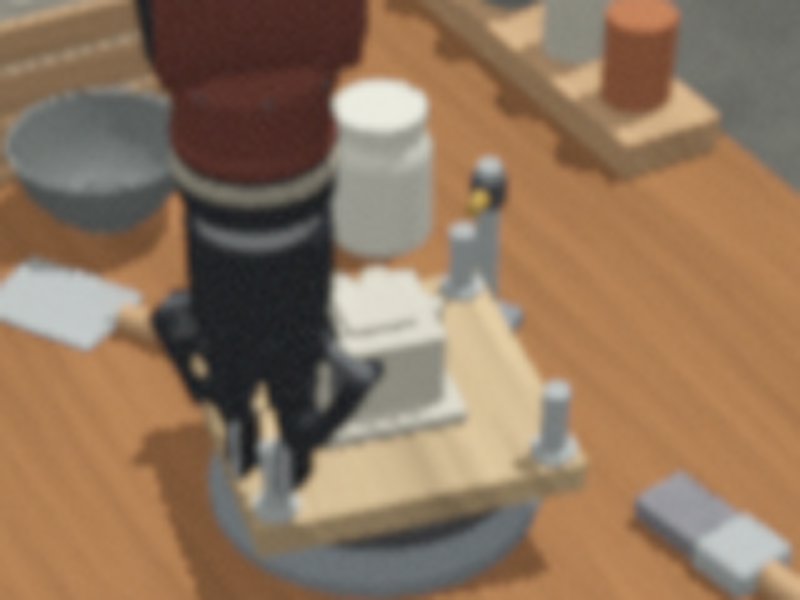

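Emit:
{"op": "drive_tool", "data": {"deltas": [[[0,0.6,0,0,0,3,189],[0,0.6,0,0,0,3,189],[0,0.6,0,0,0,3,189],[0,0.6,0,0,0,3,189],[0,0.6,0,0,0,3,189],[0,0.6,0,0,0,3,189],[0,0.6,0,0,0,3,189],[0,0.6,0,0,0,3,189]]]}}

```text
clock: 14.07
position: [0.4256, 0.0554, 0.1611]
ee_rot: [-0.062, 0.998, -0.001, 0.0]
force: [5.3, -5.8, -0.6]
width: 0.0221
```

Emit:
{"op": "drive_tool", "data": {"deltas": [[[0,0.6,0,0,0,3,189],[0,0.6,0,0,0,3,189],[0,0.6,0,0,0,3,189],[0,0.6,0,0,0,3,189],[0,0.6,0,0,0,3,189],[0,0.4,0,0,0,2,189],[0,0.2,0,0,0,1,189],[0,0,0,0,0,0,189]]]}}

```text
clock: 14.73
position: [0.4255, 0.0914, 0.1609]
ee_rot: [0.094, 0.996, -0.0, -0.0]
force: [1.4, -2.4, 1.4]
width: 0.022
```

Emit:
{"op": "drive_tool", "data": {"deltas": [[[0,0,0,0,0,0,189],[0,0,0,0,0,0,189],[0,0,0,0,0,0,189],[0,0,0,0,0,0,189],[0,0,0,0,0,0,189],[0,0,0,0,0,0,189],[0,0,0,0,0,0,189],[0,0,0,0,0,0,189]]]}}

```text
clock: 15.4
position: [0.4253, 0.0915, 0.1608]
ee_rot: [0.095, 0.996, -0.0, -0.0]
force: [-0.9, -3.7, -0.7]
width: 0.0222
```

```bash
python3 -c "
from h import *
chk(9)"
```

```text
t 15.4 pos [0.4253 0.0915 0.1608] psi 79.1 tilt 0.03 w 0.0222 F [-0.9 -3.7 -0.7] j [ -5.2 -23.  -35.7  77.3  -0.    5.7]
r 0.1157 phi 169.3
```

View pics/s9.png

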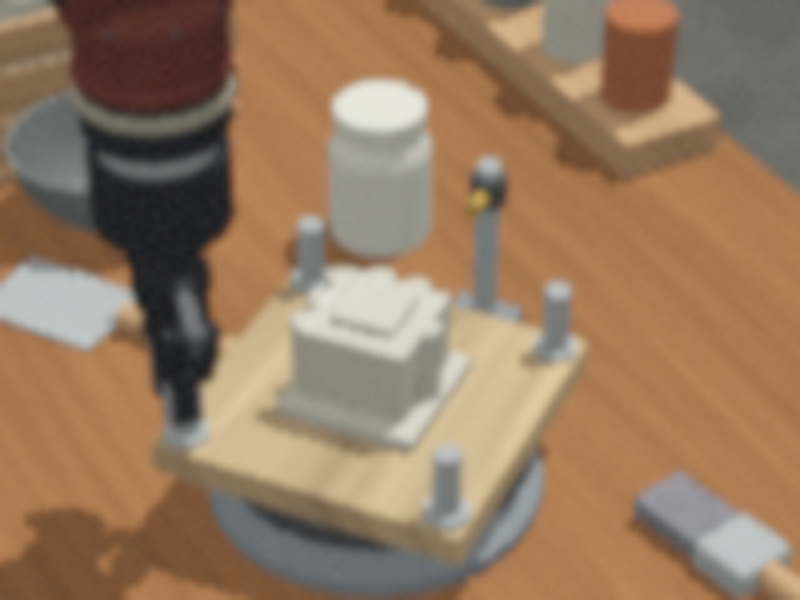

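View pics/t9.png

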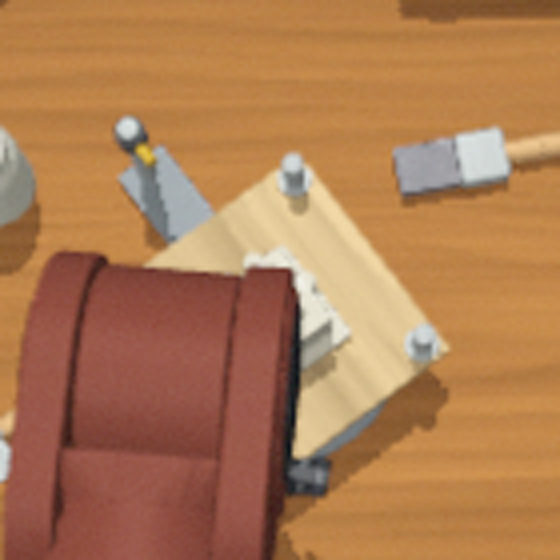

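The pins are in the same places as at step 2: (309,225), (557,290) and (447,453). So it has turned 90° and the two-rib side faces the pointer. I dwell, then make the last 90°.

Emit:
{"op": "drive_tool", "data": {"deltas": [[[0,0,0,0,0,0,189],[0,0,0,0,0,0,189],[0,0,0,0,0,0,189],[0,0,0,0,0,0,189],[0,0,0,0,0,0,189],[0,0,0,0,0,0,189],[0,0,0,0,0,0,189],[0,0,0,0,0,0,189]]]}}

```text
clock: 16.17
position: [0.4253, 0.0915, 0.1608]
ee_rot: [0.095, 0.996, -0.0, -0.0]
force: [-2.8, -5.3, -1.2]
width: 0.0226
```

Emit:
{"op": "drive_tool", "data": {"deltas": [[[-0.2,0.4,0,0,0,2,189],[0,0.6,0,0,0,3,189],[0,0.6,0,0,0,3,189],[0,0.6,0,0,0,3,189],[0,0.6,0,0,0,3,189],[0,0.6,0,0,0,3,189],[0,0.6,0,0,0,3,189],[0,0.6,0,0,0,3,189]]]}}

```text
clock: 16.83
position: [0.4439, 0.1339, 0.1607]
ee_rot: [0.293, 0.956, -0.0, 0.0]
force: [0.7, -6.5, -2.0]
width: 0.0223
```

Emit:
{"op": "drive_tool", "data": {"deltas": [[[0,0.6,0,0,0,3,189],[0,0.6,0,0,0,3,189],[0,0.6,0,0,0,3,189],[0,0.6,0,0,0,3,189],[0,0.6,0,0,0,3,189],[0,0.6,0,0,0,3,189],[0,0.6,0,0,0,3,189],[0,0.6,0,0,0,3,189]]]}}

```text
clock: 17.5
position: [0.4769, 0.1679, 0.1607]
ee_rot: [0.485, 0.875, -0.001, -0.0]
force: [-2.8, -6.9, 1.6]
width: 0.0219
```

Emit:
{"op": "drive_tool", "data": {"deltas": [[[0,0.6,0,0,0,3,189],[0,0.6,0,0,0,3,189],[0,0.6,0,0,0,3,189],[0,0.6,0,0,0,3,189],[0,0.6,0,0,0,3,189],[0,0.6,0,0,0,3,189],[0,0.6,0,0,0,3,189],[0,0.6,0,0,0,3,189]]]}}

```text
clock: 18.17
position: [0.5208, 0.1855, 0.1604]
ee_rot: [0.656, 0.755, -0.001, -0.001]
force: [-3.7, -4.6, 1.6]
width: 0.0219
```

```bash
python3 -c "
from h import *
chk(10)"
```

```text
t 18.17 pos [0.5208 0.1855 0.1604] psi 8.0 tilt 0.14 w 0.0219 F [-3.7 -4.6  1.6] j [  6.1  -0.7 -16.3  74.6   0.   88.1]
r 0.117 phi 99.0
```

View pics/s10.png

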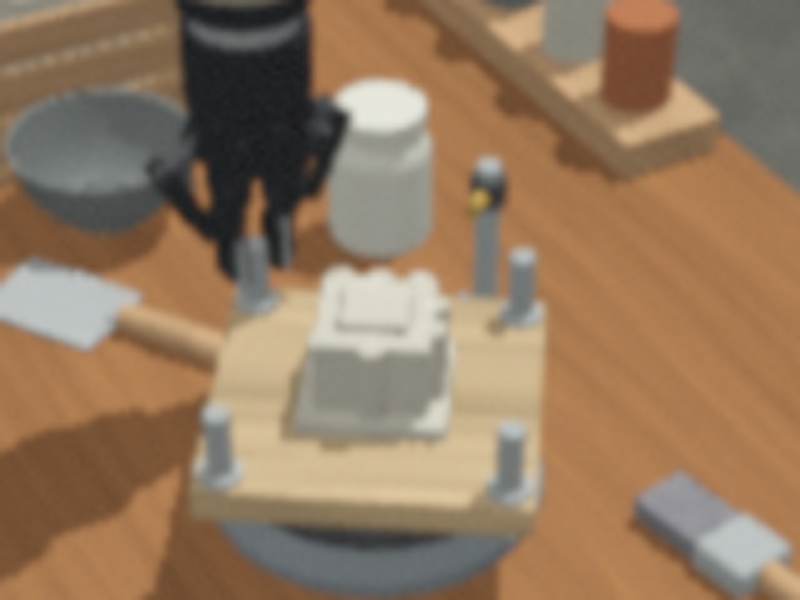

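Emit:
{"op": "drive_tool", "data": {"deltas": [[[-0.3,0.6,0,0,0,3,189],[0,0.6,0,0,0,3,189],[0,0.6,0,0,0,3,189],[0,0.6,0,0,0,3,189],[0,0.6,0,0,0,3,189],[0,0.4,0,0,0,2,189],[0,0.4,0,0,0,2,189],[0,0.2,0,0,0,1,189]]]}}

```text
clock: 18.93
position: [0.5607, 0.1831, 0.1604]
ee_rot: [0.776, 0.63, -0.0, -0.002]
force: [-5.9, 1.5, 0.9]
width: 0.0223
```

Emit:
{"op": "drive_tool", "data": {"deltas": [[[0,0,0,0,0,0,189],[0,0,0,0,0,0,189],[0,0,0,0,0,0,189],[0,0,0,0,0,0,189],[0,0,0,0,0,0,189],[0,0,0,0,0,0,189],[0,0,0,0,0,0,189],[0,0,0,0,0,0,189]]]}}

```text
clock: 19.6
position: [0.5608, 0.183, 0.1605]
ee_rot: [0.776, 0.631, 0.0, -0.001]
force: [-3.5, 4.2, -1.7]
width: 0.0218
```

```bash
python3 -c "
from h import *
chk(11)"
```

```text
t 19.6 pos [0.5608 0.183  0.1605] psi -11.7 tilt 0.12 w 0.0218 F [-3.5  4.2 -1.7] j [ 5.300e+00  5.600e+00 -9.800e+00  7.470e+01  1.000e-01  1.071e+02]
r 0.1151 phi 79.1
```

View pics/s11.png

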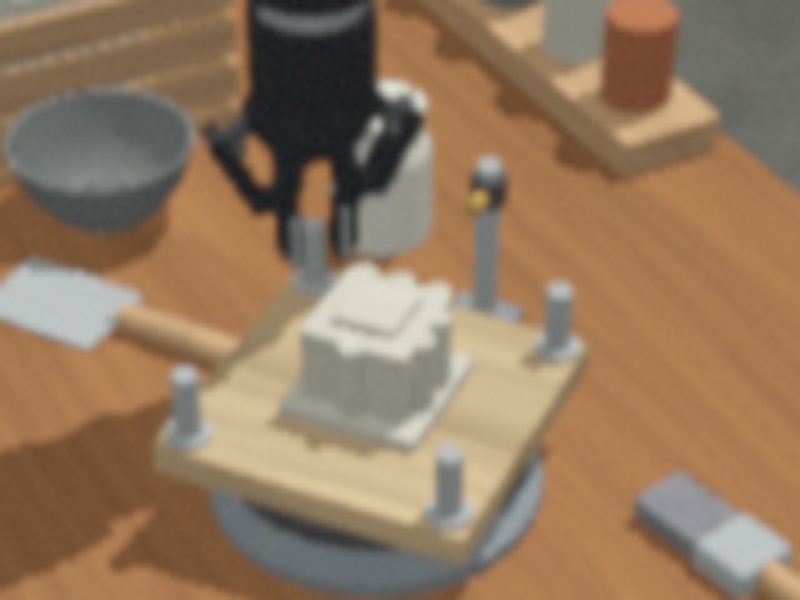

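The pins are again in the square position (±2 crop px). I centre the gap on the pin, open slightly, dwell, and then lift straight up.

Emit:
{"op": "drive_tool", "data": {"deltas": [[[0,-0.1,0,0,0,0,189],[0,-0.1,0,0,0,0,189],[0,-0.1,0,0,0,0,185],[0,0,0,0,0,0,180],[0,0,0,0,0,0,175],[0,0,0,0,0,0,175],[0,0,0,0,0,0,175],[0,0,0,0,0,0,175]]]}}

```text
clock: 20.37
position: [0.5587, 0.1827, 0.1609]
ee_rot: [0.776, 0.63, 0.0, 0.0]
force: [-0.8, 0.1, 0.5]
width: 0.0272
```

```bash
python3 -c "
from h import *
chk(12)
pins([[308,225],[184,374],[449,454],[559,290]])"
```

```text
t 20.37 pos [0.5587 0.1827 0.1609] psi -11.9 tilt 0.01 w 0.0272 F [-0.8  0.1  0.5] j [  5.4   5.2 -10.2  74.7   0.  107.2]
r 0.1145 phi 80.1
0.124 r [0.1022 0.115  0.1227 0.1092] ang [  84.2  176.  -100.3  -13.9] chords [np.float64(0.1597), np.float64(0.1563), np.float64(0.1587), np.float64(0.1591)]
0.115 r [0.1145 0.1119 0.1129 0.1141] ang [ 81.9 170.5 -98.4  -8.1] chords [np.float64(0.1615), np.float64(0.1581), np.float64(0.1605), np.float64(0.161)]
```

View pics/s12.png

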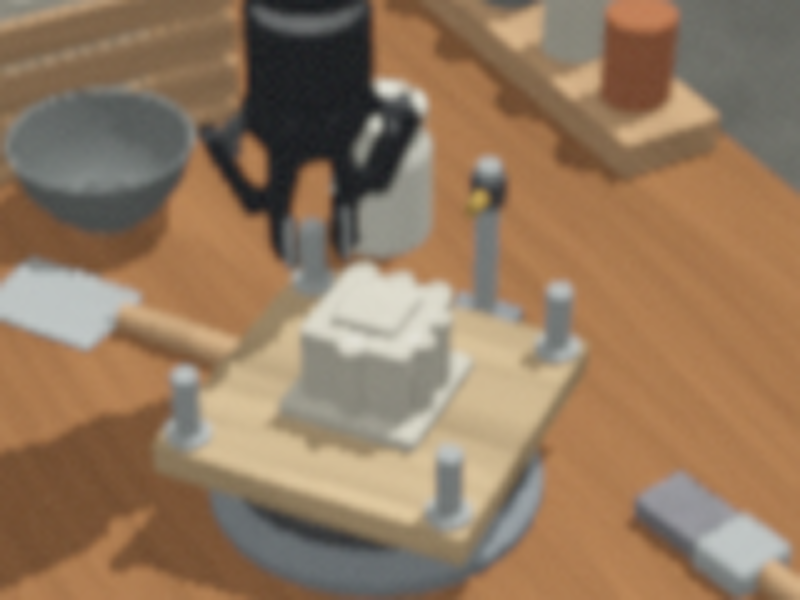

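The force is zero and the pin is clear of both fingers. The board angle is 36.5° against the pointer's 36.7°. Lifting.

Emit:
{"op": "drive_tool", "data": {"deltas": [[[0,0,-0.5,0,0,0,175],[0,0,-1,0,0,0,175],[0,0,-1.5,0,0,0,175],[0,0,-1.5,0,0,0,175],[0,0,-2,0,0,0,175],[0,0,-2,0,0,0,175],[0,0,-2,0,0,0,175],[0,0,-1.5,0,0,0,175]]]}}

```text
clock: 21.18
position: [0.559, 0.1828, 0.284]
ee_rot: [0.776, 0.63, 0.001, 0.001]
force: [0.4, -0.0, -0.1]
width: 0.0269
```

Emit:
{"op": "drive_tool", "data": {"deltas": [[[0,0,0,0,0,0,175],[0,0,0,0,0,0,175],[0,0,0,0,0,0,175],[0,0,0,0,0,0,175],[0,0,0,0,0,0,175],[0,0,0,0,0,0,175],[0,0,0,0,0,0,175],[0,0,0,0,0,0,175]]]}}

```text
clock: 21.85
position: [0.5585, 0.1828, 0.2806]
ee_rot: [0.776, 0.63, -0.0, -0.0]
force: [-0.5, 0.2, 0.3]
width: 0.0266
```

```bash
python3 -c "
from h import *
chk(13)"
```

```text
t 21.85 pos [0.5585 0.1828 0.2806] psi -11.9 tilt 0.03 w 0.0266 F [-0.5  0.2  0.3] j [  5.4   3.6   0.7  87.1   0.  107.2]
r 0.1145 phi 80.2
```

View pics/s13.png

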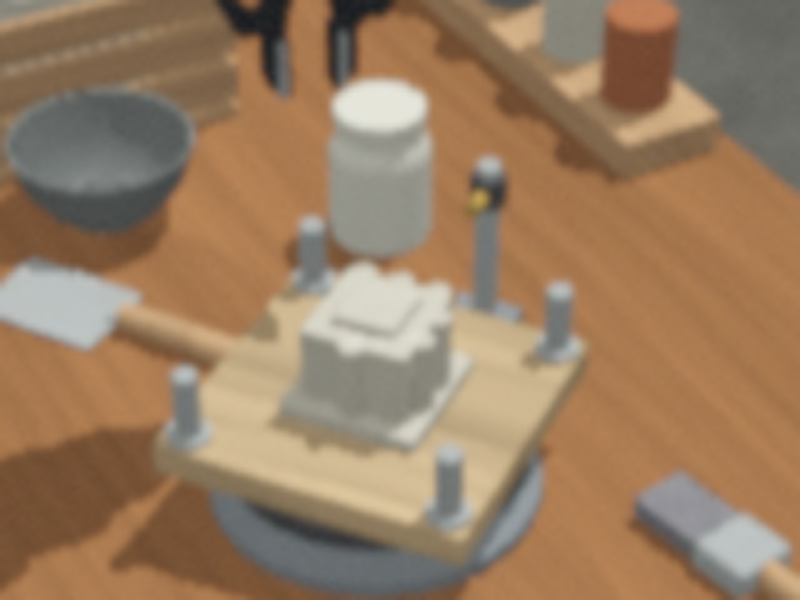

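View pics/t13.png

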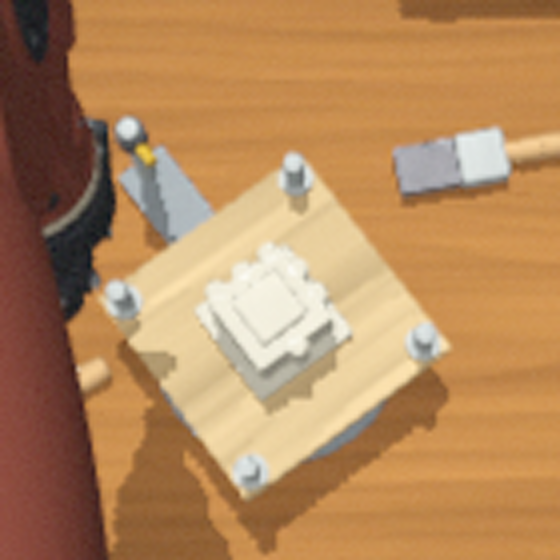

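```bash
python3 -c "
from h import *
pins([[312,225],[184,374],[449,454],[559,290]])
pins([[293,161],[121,288],[251,460],[425,333]],(230,110),4,'top')
print(np.abs(ctrl.read_state()['joint_vel']).max())
ctrl.hand_in()"
```

```text
0.124 r [0.1013 0.115  0.1227 0.1092] ang [  82.9  176.  -100.3  -13.9] chords [np.float64(0.1575), np.float64(0.1573), np.float64(0.1587), np.float64(0.1591)]
0.115 r [0.1137 0.1119 0.1129 0.1141] ang [ 80.7 170.5 -98.4  -8.1] chords [np.float64(0.1593), np.float64(0.1591), np.float64(0.1605), np.float64(0.161)]
0.124 r [0.1124 0.106  0.1079 0.1142] ang [ -9.7  80.6 174.  -99. ] chords [np.float64(0.1592), np.float64(0.155), np.float64(0.1556), np.float64(0.153)]
0.115 r [0.1151 0.1077 0.1071 0.1145] ang [ -9.3  79.7 173.6 -98.1] chords [np.float64(0.1606), np.float64(0.1564), np.float64(0.157), np.float64(0.1543)]
0.00208853947190148
the job is handed in; nothing more can be done
```

I handed the job in at about 22 s of the 61 s allowed, with the board seated and the three-rib side facing the pointer; the hand-in gives no verdict.

I straddled pin3 loosely with the fingers and turned the board clockwise. The keys dropped in after about 45–60°. I then showed the one-rib, two-rib and three-rib sides in that order, standing still for over a second each time, and lifted straight clear.

**Last checks**
- **Seating:** in the side view the pins lie 112–114 mm from the axis only if the board is at its dropped-in height, so it is seated.
- **Facing:** in the side view the board sits at 36.2°, with the pointer at about 36.7°.
- **Arm:** it is clear, with about zero contact force and the joints at rest.
- **Other things:** I saw no movement of the bystanders in view, by eye only, and the fingers stayed clear of the plaster in the pictures. I did not look at the mallet, mould half or cast cup again after the first pictures.

**Disagreement:** my rougher top-view pin picks fit less well. Radii came out at 107–115 mm and chords at 154–161 mm, against 113 mm and 160 mm. Their mean angle is still 36.5°, so the facing agrees, but the seated height rests on the side view alone.

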